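# Weigh the windowed bracket on the spring scale

## Robot

A 6-joint arm with a two-finger parallel gripper is mounted at the origin on the work surface. World frame = base frame: x ahead of the robot, y to its left, z up, the work surface at z = 0. Lengths are in m, angles in rad, forces in N, time in s.
With the tool pointing down it reaches from about 0.375 to 0.975 m from the base axis. Payload 3.8 kg.
Tool frame: the origin (TCP) lies at the very end of the fingers, on their centre line; the grasp point (between the pads) lies 19 mm behind it; y points along the fingers, z is the direction in which the jaws open and shut, and the axes are right-handed (so a half turn about y gives the same grasp; the last joint's range is limited). The gripper opens to 85 mm and grips with 20 to 120 N. Pads are 22 mm wide; open, the fingers measure 114 mm over their backs; the gripper's body (76 mm by 85 mm) begins 54 mm behind the grasp point. The pads swing forward as they close: fully open they stand 13 mm farther back than shut.
Start: joints at [1.157, 0.264, 1.604, -0, 1.274, -0.037], TCP at [0.248, 0.628, 0.231] pointing down, gripper open.
Joint ranges: [-2.63, 2.63], [-0.94, 2.18], [0.31, 2.57], [-1.31, 4.45], [0, 2.66], [-2.55, 2.55]. Speed limits (rad/s): [2.57, 2.57, 3.14, 3.14, 3.14, 3.14].

## Interface

Orientations are given as a unit quaternion [x, y, z, w].
In Python, from workcell import telemetry, get_image, get_calibration, bot, trace, mark_of gives the robot as it stands. The module is installed in compiled form; this text tells all that it offers.
- The arm moves only by the tool carry_out, never from a script. Its argument "steps" is a list of rows, each an object with "jaw": the opening, from 0 (shut) to 1 (fully open); "xyz": the shift along the tool's x, y, z in m, a list of three; "rotation": the turn, a rotation vector about the tool's x, y, z in degrees, a list of three. In form: [{"jaw": jaw, "xyz": [dx, dy, dz], "rotation": [rx, ry, rz]}, ...]. A call has 1 to 10 rows; each row is the pose to reach, as a shift and turn from the pose measured when the call began, along the tool's axes at that moment; what a row does not reach only later rows make up. A row lasts 1/12 s, in which the tool goes at most 41.7 mm and 7.16 degrees, less where a joint would pass 70% of its speed; a pose out of reach is approached as far as the arm can. A call with a gripper value outside its range is refused whole. The fingers move at their own pace and stop on an object; "newtons" is the grip in N (left out, the last holds). Time passes only in rows, so rows that repeat a pose let the fingers close. It gives the time, the measured TCP pose, the force and the opening at its end, in the units of the state.
- telemetry.get_obs(): the state, without advancing time (a new reading comes with each control period).
- get_image(name): name is "side" or "top" or "wrist"; returns (picture, depth): 384x512x3 uint8, red, green, blue; 384x512 float32, m along the optical axis (not along the pixel's ray), 0 where there is no reading.
- get_calibration(name): a dict with "camera_matrix" (3x3 intrinsics, pixels), "eye" and "rotation" of the camera in the world. Camera axes: x right, y down, z forward; pixel columns grow to the right and rows downward; lengths in m; the calibration is good to about 2 mm. A picture is of the moment at which its call begins: read the wrist's pose just before it. get_calibration takes no time and is no camera call; for the wrist camera it gives the pose at the moment of the call.
- bot.sign_off(): hands the job in, once; it reports no verdict.
Trained networks look in the newest picture that a camera, given by its name, has taken for a name from the list of things; names that differ only in an ending like _2 or _b are one class to them, and where a whole thing is asked for, a point or a joint stands for the part that bears it (a point fixed in the world has none). Each returns a list of dicts, best first, with "confidence" (0 to 1); they miss things now and then, are a little off and sometimes report something else, mostly with a low value. They report only what shows in the picture. A call takes as long as a camera call. They do not tell look-alikes from the thing itself.
- trace(target, camera): "region" (384x512 bool, what is visible of it).
- mark_of(target, camera): "location" ([x, y, z] in m, in world coordinates, good to about 4 mm: a listed point, or the origin of a listed thing).
The state is a dict: "t": time; "joints": joint angles; "qd": joint speeds; "joint_torque": joint torques, N m; "tcp_pos": TCP position; "eef_rot": TCP orientation; "wrist_force": force on the tool from outside, world axes, zero at the start; "wrist_torque": the same for the moment, N m; "grip_width": finger opening in m.
Only numpy, scipy, OpenCV 4.12 (cv2) and the standard library are available. Lean on these libraries where they do the work, as an engineer would, in place of code of your own. Each camera call takes 0.05 s, during which the arm holds its last target.

## Task

Weigh the printed bracket that has the window in its upright plate: hang it by that window on the hook of the spring scale, let go, and let it come to rest so that the scale can be read. Do not push the hook down onto its bottom stop, and leave the two other brackets standing where they are.

Things in the scene. Friction and masses are not known exactly. Their poses are not given: they have to be found in the camera images.
- window_bracket: Bracket to weigh: light blue plastic upside-down T, 0.08-0.145 kg. Foot 60 (x) x 44 (y) x 10 mm; on its middle an upright plate 10 mm thick (x), 44 wide (y), top 94 mm above the underside. Window right through along x, 30 wide (y), 24 to 64 mm above the underside; the solid bar above it (64 to 94) is the place to grip. Origin: centre of underside, z up. Same after half a turn about z.
- hook: Hook of the spring scale, steel rod 6 mm thick along x. Origin: top of the rod, middle of the seat; z up. Seat level for x -13 to 13 mm, 190 above desk when empty. Free tip at x -29; tip and arm rise 12 above seat. +x: white housing from x 82, 56 wide, top 330 above desk. Fixed, but hook slides down on a 40 N/m spring: sinks 20-36 mm under bracket, settles in 2 s, stop at 60. Base 12 high.
- plain_bracket: A bystander of the same plastic: a solid upright plate without any window (10 x 44 mm, top at 94 mm) on a round foot 58 mm across and 10 mm thick. Origin: centre of the underside, z up.
- fork_bracket: A bystander of the same plastic: a foot 60 x 44 x 10 mm with two upright prongs and an open gap between them, top at 94 mm. Origin: centre of the underside, z up.
Things that resemble listed ones, but are neither listed nor needed, are in the scene too. Leave any black or orange look-alike of the window_bracket alone.

How it is judged:
By the outcome, as a careful person would: the job done as asked, in the order asked, and still so for the second after the job is handed in, with the robot touching nothing.
It also fails if it takes over 45 s, if anything falls off the work surface, if the arm or the gripper's body presses on something with over 40 N, if the wrist force passes 120 N, or if a joint passes its speed limit or range.

## Working session

There is one attempt and no reset: what is moved stays moved. The work goes in short steps, Python scripts to look and compute and a tool call to move; the robot and the scene stay as the last step left them, time stands still between calls to the robot, and variables do not carry over. Pictures are saved under pics/ and viewed, and the job is handed in when it is done.

Besides the shell and the picture viewer there is one more tool, called after "Request:" by a JSON object that holds its "method" and its "body", one argument or row to a line. carry_out: Moves the arm, as the interface text tells. Its arguments: {"type":"object","properties":{"steps":{"type":"array"},"newtons":{"type":"number"}},"required":["steps"]}

```bash
mkdir -p pics
cat > h.py <<'E'
import numpy as np,cv2
from workcell import telemetry,get_image,get_calibration,bot,trace,mark_of
from scipy.spatial.transform import Rotation as R
def snap(n,f):
    p,d=get_image(n); cv2.imwrite('pics/'+f,p[:,:,::-1]); np.savez('/tmp/'+n+'.npz',p=p,d=d,**{k:np.array(v) for k,v in get_calibration(n).items()}); return p,d
def cloud(n):
    z=np.load('/tmp/'+n+'.npz'); K=z['camera_matrix'];d=z['d'].astype(float)
    v,u=np.indices(d.shape); c=np.stack([(u-K[0,2])/K[0,0]*d,(v-K[1,2])/K[1,1]*d,d],-1)
    P=c@z['rotation'].T+z['eye']; P[d==0]=np.nan
    return P,z['p']
E
python3 - <<'E'
from h import *
o=telemetry.get_obs(); print({k:np.round(v,3) for k,v in o.items()})
for n in ['top','side']:
    snap(n,n+'0.png'); c=get_calibration(n); print(n,np.round(c['eye'],3),np.round(c['rotation'],2).tolist())
    for t in ['window_bracket','hook','plain_bracket','fork_bracket']:
        print(t,[(np.round(m['location'],3).tolist(),round(m['confidence'],2)) for m in mark_of(t,n)])
print(telemetry.get_obs()['t'])
E
```

```text
{'t': np.float64(0.0), 'joints': array([ 1.157,  0.265,  1.605,  0.   ,  1.274, -0.037]), 'qd': array([-0.001,  0.   ,  0.001, -0.001,  0.   , -0.001]), 'joint_torque': array([ 1.0000e-03, -5.1512e+01, -3.6732e+01,  0.0000e+00,  1.3000e-02,
        0.0000e+00]), 'tcp_pos': array([0.248, 0.627, 0.23 ]), 'eef_rot': array([ 0.695, -0.133,  0.132, -0.694]), 'wrist_force': array([ 0.462, -0.238, -0.368]), 'wrist_torque': array([-0.021, -0.034,  0.009]), 'grip_width': np.float64(0.085)}
top [ 0.374 -0.011  0.896] [-0.7, 0.71, -0.05, 0.06]
window_bracket [([0.359, -0.046, 0.001], 0.74), ([0.466, -0.048, 0.001], 0.57)]
hook [([0.583, 0.134, 0.192], 0.65)]
plain_bracket [([0.465, -0.048, -0.001], 0.73), ([0.607, -0.158, 0.002], 0.6)]
fork_bracket [([0.436, -0.243, -0.004], 0.7)]
side [ 0.15  -0.417  0.548] [0.85, -0.3, 0.14, -0.4]
window_bracket [([0.361, -0.042, 0.006], 0.75), ([0.464, -0.047, 0.001], 0.71), ([0.589, -0.042, 0.004], 0.68)]
hook [([0.585, 0.14, 0.193], 0.59)]
plain_bracket [([0.606, -0.155, 0.002], 0.62)]
fork_bracket [([0.434, -0.241, -0.001], 0.74)]
0.5
```

View pics/top0.png

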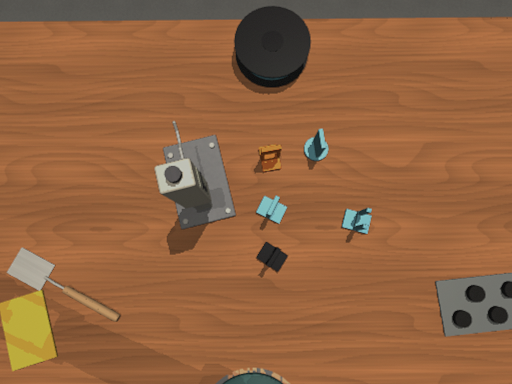

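View pics/side0.png

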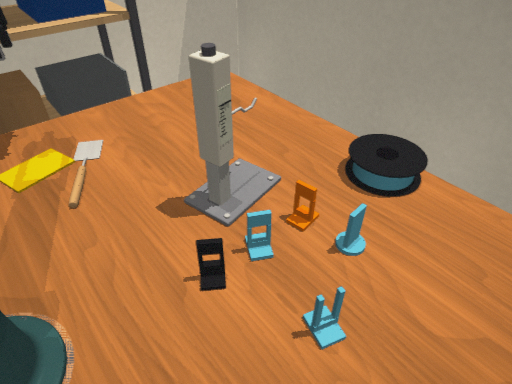

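The light-blue windowed bracket is at top (271,209) and side (259,235). The black one, at top (272,257), and the orange one, at top (270,158), are look-alikes. The hook rod is at top (178,140), with the housing at (180,178). Next I measure the yaws.

Run:
```python
from h import *
for n in ['top','side']:
    P,p=cloud(n); hsv=cv2.cvtColor(p,cv2.COLOR_RGB2HSV)
    blue=(hsv[...,0]>80)&(hsv[...,0]<110)&(hsv[...,1]>80)
    m=blue&(np.hypot(P[...,0]-.465,P[...,1]+.048)<.06)
    Q=P[m]; print(n,m.sum(),'z',np.nanmin(Q[:,2]),np.nanmax(Q[:,2]))
    for lo,hi in [(0.004,.016),(.07,.09),(.088,.1)]:
        q=Q[(Q[:,2]>lo)&(Q[:,2]<hi)][:,:2].astype(np.float32)
        if len(q)>5: print(lo,len(q),q.mean(0),cv2.minAreaRect(q*1000))
    # hook & housing
    mm=(np.hypot(P[...,0]-.6,P[...,1]-.13)<.17)
    q=P[mm&(P[...,2]>.315)&(P[...,2]<.34)][:,:2].astype(np.float32)
    print('house top',len(q),cv2.minAreaRect(q*1000) if len(q)>4 else '')
    q=P[mm&(P[...,2]>.17)&(P[...,2]<.215)]
    for lo in np.arange(.17,.215,.005):
        a=q[(q[:,2]>lo)&(q[:,2]<lo+.005)]; print(round(lo,3),len(a),np.round(a.min(0),3) if len(a) else '',np.round(a.max(0),3) if len(a) else '')
    z=np.load('/tmp/'+n+'.npz'); print(np.round(z['rotation'],3).tolist())
```

```text
Traceback (most recent call last):
  File "h.py", line 9, in cloud
    P=c@z['rotation'].T+z['eye']; P[d==0]=np.nan
      ~^~~~~~~~~~~~~~~~
ValueError: matmul: Input operand 1 has a mismatch in its core dimension 0, with gufunc signature (n?,k),(k,m?)->(n?,m?) (size 4 is different from 3)
```

Run:
```python
import cv2
a=cv2.imread('pics/top0.png')[100:270,140:310]
b=cv2.imread('pics/side0.png')[60:280,180:320]
cv2.imwrite('pics/c0.png',cv2.hconcat([cv2.resize(a,(400,400),interpolation=2),cv2.resize(b,(255,400),interpolation=2)]))
```

```text
(no output)
```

View pics/c0.png

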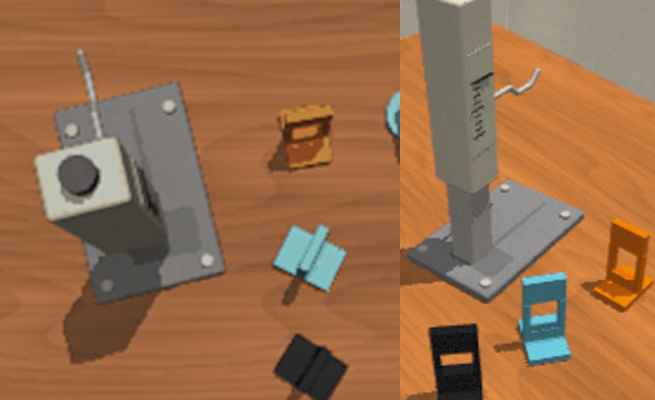

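Calibration rotation is a quaternion, so I fix the helper.

```bash
sed -i "s/z\['rotation'\].T/R.from_quat(z['rotation']).as_matrix().T/" h.py
cat > m.py <<'E'
from h import *
for n in ['top','side']:
    P,p=cloud(n); hsv=cv2.cvtColor(p,cv2.COLOR_RGB2HSV)
    blue=(hsv[...,0]>80)&(hsv[...,0]<110)&(hsv[...,1]>80)
    m=blue&(np.hypot(P[...,0]-.465,P[...,1]+.048)<.06)
    Q=P[m]; print(n,m.sum(),'z',np.nanmin(Q[:,2]),np.nanmax(Q[:,2]))
    for lo,hi in [(0.004,.016),(.07,.09),(.088,.1)]:
        q=Q[(Q[:,2]>lo)&(Q[:,2]<hi)][:,:2].astype(np.float32)
        if len(q)>5: print(lo,len(q),q.mean(0),cv2.minAreaRect(q*1000))
    mm=(np.hypot(P[...,0]-.6,P[...,1]-.13)<.17)
    q=P[mm&(P[...,2]>.32)&(P[...,2]<.335)][:,:2].astype(np.float32)
    print('house top',len(q),cv2.minAreaRect(q*1000) if len(q)>4 else '')
    q=P[mm&(P[...,2]>.003)&(P[...,2]<.018)][:,:2].astype(np.float32)
    print('base',len(q),cv2.minAreaRect(q*1000) if len(q)>4 else '')
    for v in range(110,175,4) if n=='top' else range(92,116,2):
        r=range(160,200) if n=='top' else range(230,262)
        s=[(u,np.round(P[v,u],3).tolist()) for u in r if .17<P[v,u,2]<.22]
        if s: print(v,len(s),s[0],s[-1])
E
python3 m.py
```

```text
top 352 z 0.005687473034039603 0.09759677912874587
0.004 262 [ 0.4611143  -0.04034118] ((463.81787109375, -45.09267044067383), (56.770179748535156, 42.4709358215332), 63.11227798461914)
0.07 7 [ 0.44927344 -0.03894836] ((453.2718811035156, -41.32026290893555), (8.422496795654297, 21.388269424438477), 59.98735427856445)
0.088 79 [ 0.4612194  -0.04476143] ((462.80908203125, -46.28915786743164), (9.38304615020752, 42.282020568847656), 62.80636978149414)
house top 878 ((483.1295471191406, 111.20497131347656), (45.503684997558594, 56.08378601074219), 13.87553882598877)
base 3141 ((597.0708618164062, 123.61620330810547), (328.17779541015625, 317.9782409667969), 29.389528274536133)
122 3 (173, [0.61, 0.144, 0.201]) (175, [0.61, 0.141, 0.201])
126 3 (174, [0.604, 0.143, 0.196]) (176, [0.605, 0.14, 0.194])
130 4 (175, [0.597, 0.142, 0.192]) (178, [0.598, 0.137, 0.191])
134 4 (176, [0.591, 0.141, 0.188]) (179, [0.59, 0.135, 0.189])
138 4 (177, [0.583, 0.139, 0.187]) (180, [0.583, 0.133, 0.188])
142 4 (178, [0.575, 0.137, 0.189]) (181, [0.575, 0.131, 0.188])
146 3 (179, [0.564, 0.133, 0.198]) (
[... 767 characters left out ...]
5.954545021057129)
base 2732 ((531.5614624023438, 97.76841735839844), (246.05921936035156, 218.78158569335938), 77.0260009765625)
98 2 (254, [0.609, 0.144, 0.201]) (255, [0.609, 0.141, 0.201])
100 3 (253, [0.604, 0.141, 0.199]) (255, [0.608, 0.139, 0.198])
102 3 (252, [0.601, 0.14, 0.195]) (254, [0.605, 0.14, 0.194])
104 3 (251, [0.598, 0.141, 0.191]) (253, [0.602, 0.139, 0.191])
106 4 (249, [0.591, 0.138, 0.19]) (252, [0.598, 0.137, 0.188])
108 11 (237, [0.552, 0.128, 0.202]) (250, [0.591, 0.135, 0.187])
110 14 (233, [0.54, 0.126, 0.202]) (247, [0.58, 0.132, 0.187])
112 6 (232, [0.535, 0.122, 0.201]) (244, [0.572, 0.131, 0.185])
114 2 (231, [0.509, 0.09, 0.219]) (232, [0.535, 0.123, 0.197])
```

```bash
cat > g.py <<'E'
import sys
from h import *
def ang(o): 
    M=R.from_quat(o['eef_rot']).as_matrix(); return M
def rel(x,y,z,yaw):
    o=telemetry.get_obs(); M=ang(o)
    y=float(y)
    c,s=np.cos(np.radians(yaw)),np.sin(np.radians(yaw))
    best=None
    for sg in (1,-1):
        Z=np.array([c,s,0])*sg; Y=np.array([0,0,-1.]); X=np.cross(Y,Z)
        T=np.stack([X,Y,Z],1); rv=R.from_matrix(M.T@T).as_rotvec(degrees=True)
        if best is None or np.linalg.norm(rv)<np.linalg.norm(best): best=rv
    d=M.T@(np.array([x,y,z])-o['tcp_pos'])
    print('t',round(float(o['t']),2),'tcp',np.round(o['tcp_pos'],4),'zyaw',np.degrees(np.arctan2(M[1,2],M[0,2])).round(1),'F',np.round(o['wrist_force'],2),'w',round(float(o['grip_width']),4),'j',np.round(o['joints'],2))
    print('  shift mm',np.round(d*1000,1),'rot',np.round(best,2))
if __name__=='__main__': 
    a=list(map(float,sys.argv[1:])); 
    for i in range(0,len(a),4): rel(*a[i:i+4])
E
python3 g.py 0.248 0.628 0.4 63.3  0.463 -0.046 0.4 63.3 0.584 0.1365 .2 14.3
```

```text
t 0.5 tcp [0.2483 0.6276 0.2312] zyaw 68.4 F [-0.35 -0.1   0.75] w 0.0853 j [ 1.16  0.26  1.6   0.    1.27 -0.04]
  shift mm [  -0.5 -168.8    0.2] rot [ 0.01  5.11 -0.  ]
t 0.5 tcp [0.2483 0.6276 0.2312] zyaw 68.4 F [-0.35 -0.1   0.75] w 0.0853 j [ 1.16  0.26  1.6   0.    1.27 -0.04]
  shift mm [ 447.5 -168.7 -547.4] rot [ 0.01  5.11 -0.  ]
t 0.5 tcp [0.2483 0.6276 0.2312] zyaw 68.4 F [-0.35 -0.1   0.75] w 0.0853 j [ 1.16  0.26  1.6   0.    1.27 -0.04]
  shift mm [ 492.8   31.3 -333.1] rot [1.000e-02 5.411e+01 0.000e+00]
```

Request:
{"method": "carry_out", "body": {
  "steps": [
    {"jaw": 0.6,"xyz": [0.0235,-0.016,-0.029],"rotation": [0,0.5,0]},
    {"jaw": 0.6,"xyz": [0.047,-0.032,-0.058],"rotation": [0,1,0]},
    {"jaw": 0.6,"xyz": [0.0705,-0.048,-0.087],"rotation": [0,1.5,0]},
    {"jaw": 0.6,"xyz": [0.094,-0.064,-0.116],"rotation": [0,2,0]},
    {"jaw": 0.6,"xyz": [0.1175,-0.08,-0.145],"rotation": [0,2.5,0]},
    {"jaw": 0.6,"xyz": [0.141,-0.096,-0.174],"rotation": [0,3,0]},
    {"jaw": 0.6,"xyz": [0.1645,-0.112,-0.203],"rotation": [0,3.5,0]},
    {"jaw": 0.6,"xyz": [0.188,-0.128,-0.232],"rotation": [0,4,0]},
    {"jaw": 0.6,"xyz": [0.2115,-0.144,-0.261],"rotation": [0,4.5,0]},
    {"jaw": 0.6,"xyz": [0.235,-0.16,-0.29],"rotation": [0,5,0]}
  ]
}}

```text
t: 1.33
tcp_pos: [0.3601, 0.2697, 0.3924]
eef_rot: [-0.688, 0.162, -0.163, 0.688]
wrist_force: [0.3, -0.6, 0.5]
grip_width: 0.0518
```

```bash
python3 g.py 0.478 -0.0539 0.36 63.4
```

```text
t 1.33 tcp [0.3601 0.2697 0.3924] zyaw 63.4 F [ 0.32 -0.63  0.48] w 0.0518 j [ 0.59 -0.23  1.82 -0.    1.55 -0.52]
  shift mm [ 250.2   32.4 -236.7] rot [-0.05  0.02  0.04]
```

Request:
{"method": "carry_out", "body": {
  "steps": [
    {"jaw": 0.6,"xyz": [0.028,0,-0.0263],"rotation": [0,0,0]},
    {"jaw": 0.6,"xyz": [0.0556,0,-0.0526],"rotation": [0,0,0]},
    {"jaw": 0.6,"xyz": [0.0834,0,-0.0789],"rotation": [0,0,0]},
    {"jaw": 0.6,"xyz": [0.111,0,-0.105],"rotation": [0,0,0]},
    {"jaw": 0.6,"xyz": [0.139,0,-0.1315],"rotation": [0,0,0]},
    {"jaw": 0.6,"xyz": [0.167,0,-0.158],"rotation": [0,0,0]},
    {"jaw": 0.6,"xyz": [0.1946,0,-0.184],"rotation": [0,0,0]},
    {"jaw": 0.6,"xyz": [0.2224,0.01,-0.2105],"rotation": [0,0,0]},
    {"jaw": 0.6,"xyz": [0.2502,0.03,-0.2367],"rotation": [0,0,0]},
    {"jaw": 0.6,"xyz": [0.2502,0.06,-0.2367],"rotation": [0,0,0]}
  ]
}}

```text
t: 2.17
tcp_pos: [0.4812, -0.0597, 0.335]
eef_rot: [0.688, -0.161, 0.168, -0.687]
wrist_force: [0.1, 0.8, 0.1]
grip_width: 0.0514
```

```bash
python3 - <<'E'
from h import *
snap('wrist','w1.png'); snap('side','s1.png')
P,p=cloud('wrist'); hsv=cv2.cvtColor(p,cv2.COLOR_RGB2HSV)
m=(hsv[...,0]>80)&(hsv[...,0]<110)&(hsv[...,1]>80)&(np.hypot(P[...,0]-.463,P[...,1]+.046)<.06)
Q=P[m]
for lo,hi in [(0.004,.016),(.088,.1)]:
    q=Q[(Q[:,2]>lo)&(Q[:,2]<hi)]
    if len(q)>5: print(lo,len(q),q[:,2].mean(),cv2.minAreaRect(q[:,:2].astype(np.float32)*1000))
E
python3 g.py 0.478 -0.0539 0.072 63.4
```

```text
0.004 8 0.0075734540587328245 ((446.904541015625, -32.2726936340332), (7.573356628417969, 29.69970703125), 88.81208038330078)
t 2.27 tcp [ 0.4752 -0.055   0.3269] zyaw 63.2 F [-1.39  1.88 -1.04] w 0.0515 j [-0.17 -0.16  1.87  0.    1.44 -1.27]
  shift mm [  4.4 254.8   2.7] rot [ 0.11 -0.19 -0.52]
```

View pics/w1.png

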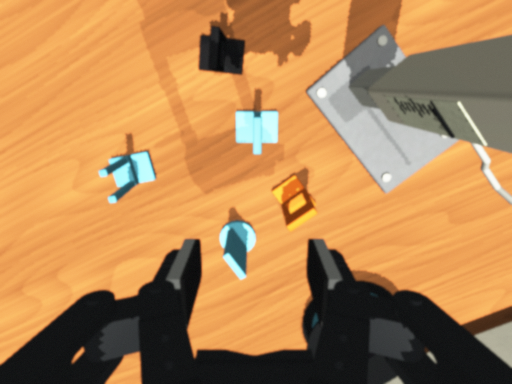

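The wrist view shows the target at (257,130), its plate aligned with the jaw axis. Overexposure broke my colour threshold, so I use height only.

Run:
```python
from h import *
P,p=cloud('wrist')
Q=P[np.hypot(P[...,0]-.463,P[...,1]+.046)<.045]
for lo,hi in [(0.006,.015),(.085,.102)]:
    q=Q[(Q[:,2]>lo)&(Q[:,2]<hi)]
    if len(q)>5: print(lo,len(q),q[:,2].mean(),cv2.minAreaRect(q[:,:2].astype(np.float32)*1000))
```

```text
0.006 7 0.008080745865919083 ((433.86761474609375, -32.02473068237305), (8.353586196899414, 0.10592478513717651), 63.85166931152344)
0.085 182 0.08576108204078947 ((454.982666015625, -41.840782165527344), (9.36357593536377, 42.58003234863281), 63.08747863769531)
```

```bash
python3 - <<'E'
from h import *
print(np.abs(telemetry.get_obs()['qd']).max())
snap('wrist','w2.png');snap('wrist','w2.png')
P,p=cloud('wrist')
Q=P[np.hypot(P[...,0]-.463,P[...,1]+.046)<.045]
for lo,hi in [(0.0,.015),(.085,.102)]:
    q=Q[(Q[:,2]>lo)&(Q[:,2]<hi)]
    if len(q)>5: print(lo,len(q),q[:,2].mean(),cv2.minAreaRect(q[:,:2].astype(np.float32)*1000))
E
python3 g.py 0.478 -0.0539 0.072 63.4
```

```text
0.0675439259911226
0.0 2646 0.0067327103145716554 ((462.9420166015625, -45.96506118774414), (88.76492309570312, 88.67823791503906), 18.633085250854492)
0.085 296 0.09660327195423761 ((465.04022216796875, -45.71839141845703), (8.415023803710938, 42.831295013427734), 63.467552185058594)
t 2.37 tcp [ 0.4773 -0.0535  0.3321] zyaw 63.4 F [-0.19  0.22  0.17] w 0.051 j [-0.16 -0.16  1.86  0.    1.44 -1.27]
  shift mm [ 1.200e+00  2.601e+02 -2.000e-01] rot [-0.04 -0.01 -0.09]
```

Request:
{"method": "carry_out", "body": {
  "newtons": 40,
  "steps": [
    {"jaw": 0.6,"xyz": [0.002,0.039,0],"rotation": [0,0,0]},
    {"jaw": 0.6,"xyz": [0.002,0.078,0],"rotation": [0,0,0]},
    {"jaw": 0.6,"xyz": [0.002,0.117,0],"rotation": [0,0,0]},
    {"jaw": 0.6,"xyz": [0.002,0.156,0],"rotation": [0,0,0]},
    {"jaw": 0.6,"xyz": [0.002,0.19,0],"rotation": [0,0,0]},
    {"jaw": 0.6,"xyz": [0.002,0.22,0],"rotation": [0,0,0]},
    {"jaw": 0.6,"xyz": [0.002,0.242,0],"rotation": [0,0,0]},
    {"jaw": 0.6,"xyz": [0.002,0.254,0],"rotation": [0,0,0]},
    {"jaw": 0.6,"xyz": [0.002,0.26,0],"rotation": [0,0,0]},
    {"jaw": 0.6,"xyz": [0.002,0.26,0],"rotation": [0,0,0]}
  ]
}}

```text
t: 3.2
tcp_pos: [0.4796, -0.053, 0.0727]
eef_rot: [-0.688, 0.162, -0.162, 0.689]
wrist_force: [-0.3, 0.3, 0.7]
grip_width: 0.0514
```

```bash
python3 -c "
from h import *
snap('side','s2.png')"; python3 g.py 0.479 -0.0537 0.072 63.4
```

```text
t 3.25 tcp [ 0.4803 -0.0534  0.0737] zyaw 63.5 F [ 0.79 -0.3   0.04] w 0.0513 j [-0.16  0.06  2.16  0.    0.92 -1.27]
  shift mm [-1.1  1.7 -0.9] rot [-0.08  0.09  0.03]
```

View pics/s2.png

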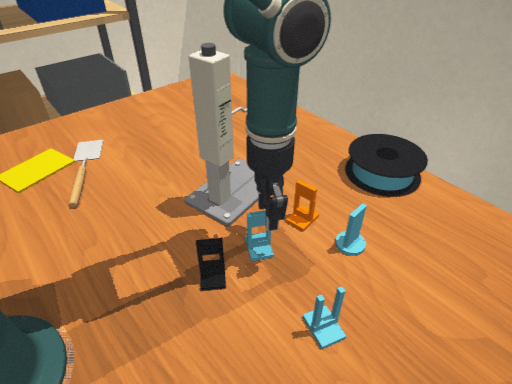

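The fingers straddle the bar at (262,212) on its far side, as planned. Now I close.

Request:
{"method": "carry_out", "body": {
  "newtons": 40,
  "steps": [
    {"jaw": 0.3,"xyz": [0,0,0],"rotation": [0,0,0]},
    {"jaw": 0.1,"xyz": [0,0,0],"rotation": [0,0,0]},
    {"jaw": 0,"xyz": [0,0,0],"rotation": [0,0,0]},
    {"jaw": 0,"xyz": [0,0,0],"rotation": [0,0,0]},
    {"jaw": 0,"xyz": [0,0,0],"rotation": [0,0,0]},
    {"jaw": 0,"xyz": [0,0,0],"rotation": [0,0,0]},
    {"jaw": 0,"xyz": [0,0,0],"rotation": [0,0,0]}
  ]
}}

```text
t: 3.83
tcp_pos: [0.4814, -0.0538, 0.0748]
eef_rot: [-0.688, 0.161, -0.163, 0.689]
wrist_force: [-0.8, -1.0, 6.0]
grip_width: 0.0087
```

```bash
python3 g.py 0.479 -0.0537 0.23 63.4
```

```text
t 3.83 tcp [ 0.4814 -0.0538  0.0748] zyaw 63.5 F [-0.82 -1.    5.98] w 0.0087 j [-0.16  0.06  2.15  0.    0.93 -1.27]
  shift mm [  -1.7 -155.2   -0.7] rot [-0.11  0.08  0.15]
```

Request:
{"method": "carry_out", "body": {
  "steps": [
    {"jaw": 0,"xyz": [0,-0.01,0],"rotation": [0,0,0]},
    {"jaw": 0,"xyz": [0,-0.03,0],"rotation": [0,0,0]},
    {"jaw": 0,"xyz": [0,-0.06,0],"rotation": [0,0,0]},
    {"jaw": 0,"xyz": [0,-0.09,0],"rotation": [0,0,0]},
    {"jaw": 0,"xyz": [0,-0.12,0],"rotation": [0,0,0]},
    {"jaw": 0,"xyz": [0,-0.145,0],"rotation": [0,0,0]},
    {"jaw": 0,"xyz": [0,-0.16,0],"rotation": [0,0,0]},
    {"jaw": 0,"xyz": [0,-0.17,0],"rotation": [0,0,0]},
    {"jaw": 0,"xyz": [0,-0.17,0],"rotation": [0,0,0]}
  ]
}}

```text
t: 4.58
tcp_pos: [0.482, -0.0541, 0.2475]
eef_rot: [-0.688, 0.16, -0.165, 0.689]
wrist_force: [0.1, -0.3, -0.2]
grip_width: 0.009
```

```bash
python3 -c "
from h import *
snap('side','s3.png'); 
for i in range(4): snap('top','t3.png'); print(np.round(telemetry.get_obs()['wrist_force'],2))
"; python3 g.py 0.64 0.0 0.245 63.4 0.664 0.14 .224 14.3
```

```text
[ 0.24 -0.09 -1.92]
[-0.12 -0.07 -0.98]
[-0.53  0.04 -2.43]
[-0.13  0.4  -1.25]
t 4.83 tcp [ 0.4796 -0.0537  0.2428] zyaw 63.5 F [-0.13  0.4  -1.25] w 0.0091 j [-0.16 -0.11  1.99  0.    1.27 -1.27]
  shift mm [119.6  -2.2 119.7] rot [-0.05  0.08 -0.05]
t 4.83 tcp [ 0.4796 -0.0537  0.2428] zyaw 63.5 F [-0.13  0.4  -1.25] w 0.0091 j [-0.16 -0.11  1.99  0.    1.27 -1.27]
  shift mm [ 78.5  19.  255.6] rot [-3.000e-02  4.918e+01 -6.000e-02]
```

View pics/s3.png

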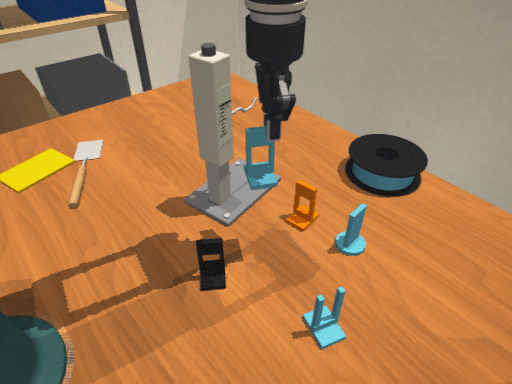

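The bracket is held upright at (262,155). I swing it out past the hook tip while turning.

Request:
{"method": "carry_out", "body": {
  "steps": [
    {"jaw": 0,"xyz": [0.016,0,0.015],"rotation": [0,5.5,0]},
    {"jaw": 0,"xyz": [0.032,0,0.03],"rotation": [0,11,0]},
    {"jaw": 0,"xyz": [0.048,0,0.045],"rotation": [0,16.5,0]},
    {"jaw": 0,"xyz": [0.064,0,0.06],"rotation": [0,22,0]},
    {"jaw": 0,"xyz": [0.08,0,0.08],"rotation": [0,27.5,0]},
    {"jaw": 0,"xyz": [0.096,0,0.1],"rotation": [0,33,0]},
    {"jaw": 0,"xyz": [0.112,0,0.115],"rotation": [0,38.5,0]},
    {"jaw": 0,"xyz": [0.12,0,0.13],"rotation": [0,44,0]},
    {"jaw": 0,"xyz": [0.12,0,0.14],"rotation": [0,49,0]},
    {"jaw": 0,"xyz": [0.12,0,0.14],"rotation": [0,49,0]}
  ]
}}

```text
t: 5.67
tcp_pos: [0.6498, 0.0196, 0.2404]
eef_rot: [0.559, -0.435, 0.432, -0.559]
wrist_force: [-0.3, -0.2, -0.7]
grip_width: 0.0085
```

```bash
python3 g.py 0.664 0.14 .224 14.3
```

```text
t 5.67 tcp [0.6498 0.0196 0.2404] zyaw 14.4 F [-0.26 -0.21 -0.67] w 0.0085 j [-0.01  0.21  1.65  0.    1.28 -0.26]
  shift mm [-113.    16.6   43.9] rot [ 0.17  0.14 -0.17]
```

Request:
{"method": "carry_out", "body": {
  "steps": [
    {"jaw": 0,"xyz": [-0.015,0.005,0.025],"rotation": [0,0,0]},
    {"jaw": 0,"xyz": [-0.04,0.008,0.042],"rotation": [0,0,0]},
    {"jaw": 0,"xyz": [-0.07,0.012,0.044],"rotation": [0,0,0]},
    {"jaw": 0,"xyz": [-0.095,0.016,0.044],"rotation": [0,0,0]},
    {"jaw": 0,"xyz": [-0.108,0.016,0.044],"rotation": [0,0,0]},
    {"jaw": 0,"xyz": [-0.113,0.016,0.044],"rotation": [0,0,0]},
    {"jaw": 0,"xyz": [-0.113,0.016,0.044],"rotation": [0,0,0]},
    {"jaw": 0,"xyz": [-0.113,0.016,0.044],"rotation": [0,0,0]},
    {"jaw": 0,"xyz": [-0.113,0.016,0.044],"rotation": [0,0,0]}
  ]
}}

```text
t: 6.42
tcp_pos: [0.6645, 0.1385, 0.225]
eef_rot: [0.559, -0.434, 0.432, -0.558]
wrist_force: [0.9, 0.0, -1.6]
grip_width: 0.0087
```

```bash
python3 - <<'E'
from h import *
snap('side','s4.png'); snap('top','t4.png'); snap('wrist','w4.png')
o=telemetry.get_obs(); print(np.round(o['tcp_pos'],4))
c,s=np.cos(np.radians(14.3)),np.sin(np.radians(14.3))
for n in ['side','top','wrist']:
    P,p=cloud(n); hsv=cv2.cvtColor(p,cv2.COLOR_RGB2HSV)
    m=(hsv[...,0]>80)&(hsv[...,0]<110)&(hsv[...,1]>60)&(np.hypot(P[...,0]-.66,P[...,1]-.156)<.07)&(P[...,2]>.1)&(P[...,2]<.26)
    Q=P[m]; 
    if len(Q)<5: print(n,len(Q)); continue
    L=np.stack([(Q[:,0]-.584)*c+(Q[:,1]-.1365)*s,-(Q[:,0]-.584)*s+(Q[:,1]-.1365)*c,Q[:,2]],1)*1000
    print(n,len(L),np.percentile(L,[1,50,99],axis=0).round(1).tolist())
    for lo,hi in [(140,163),(200,250)]:
        q=L[(L[:,2]>lo)&(L[:,2]<hi)]
        if len(q)>4: print(lo,len(q),q.min(0).round(1),q.max(0).round(1),cv2.minAreaRect(q[:,:2].astype(np.float32)))
a=cv2.imread('pics/s4.png')[40:220,180:360]; b=cv2.imread('pics/w4.png')
cv2.imwrite('pics/c4.png',cv2.hconcat([cv2.resize(a,(384,384),interpolation=2),cv2.resize(b,(400,384))]))
E
python3 g.py .6657 .1398 .224 14.3
```

```text
[0.6646 0.1387 0.225 ]
side 611 [[46.3, -21.5, 153.6], [72.7, -0.3, 174.3], [102.7, 20.4, 244.8]]
140 216 [ 45.9 -21.6 152. ] [107.1  21.7 162.8] ((76.57015228271484, -0.015489578247070312), (43.264678955078125, 61.2188606262207), 89.69652557373047)
200 212 [ 59.2 -22.8 200.3] [ 83.4  21.  249.4] ((76.44499969482422, -1.2293815612792969), (42.550514221191406, 23.990825653076172), 69.46919250488281)
top 88 [[47.1, -20.5, 157.2], [53.7, -14.2, 159.9], [93.1, 19.8, 179.4]]
140 83 [ 46.8 -19.8 156.1] [ 95.2  21.7 162.9] ((61.883609771728516, -10.494731903076172), (31.242677688598633, 61.49864959716797), 48.050289154052734)
wrist 6105 [[48.4, -17.7, 158.6], [76.1, 9.7, 161.7], [103.0, 24.0, 248.2]]
140 3259 [ 47.5 -18.6 153.5] [106.   24.2 163. ] ((76.72283935546875, 2.7780113220214844), (42.88576126098633, 58.49267578125), 89.9032974243164)
200 2601 [ 64.1 -18.8 200.1] [ 83.6  24.1 250. ] ((75.1781997680664, 2.940814971923828), (43.59955978393555, 18.882984161376953), 83.05384826660156)
t 6.57 tcp [0.6646 0.1387 0.225 ] zyaw 14.4 F [-0.14  0.12 -0.95] w 0.0089 j [ 0.17  0.28  1.6   0.    1.27 -0.08]
  shift mm [-0.7  1.   1.4] rot [ 0.13  0.06 -0.15]
```

View pics/c4.png

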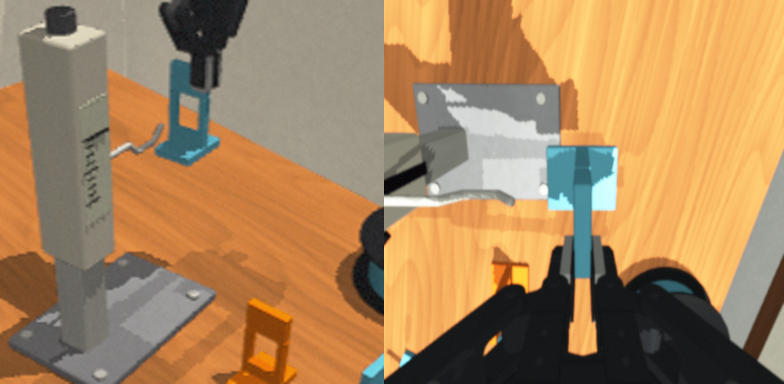

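The window faces the hook tip. The bracket sits 76 mm out along the hook axis, with lateral error under 3 mm and its underside at about 0.150. I thread it on.

Request:
{"method": "carry_out", "body": {
  "steps": [
    {"jaw": 0,"xyz": [0.001,0,-0.008],"rotation": [0,0,0]},
    {"jaw": 0,"xyz": [0.001,0,-0.02],"rotation": [0,0,0]},
    {"jaw": 0,"xyz": [0.001,0,-0.034],"rotation": [0,0,0]},
    {"jaw": 0,"xyz": [0.001,0,-0.048],"rotation": [0,0,0]},
    {"jaw": 0,"xyz": [0.001,0,-0.06],"rotation": [0,0,0]},
    {"jaw": 0,"xyz": [0.001,0,-0.07],"rotation": [0,0,0]},
    {"jaw": 0,"xyz": [0.001,0,-0.076],"rotation": [0,0,0]},
    {"jaw": 0,"xyz": [0.001,0,-0.077],"rotation": [0,0,0]},
    {"jaw": 0,"xyz": [0.001,0,-0.077],"rotation": [0,0,0]}
  ]
}}

```text
t: 7.32
tcp_pos: [0.5901, 0.1184, 0.2254]
eef_rot: [-0.558, 0.435, -0.433, 0.559]
wrist_force: [0.5, 0.8, -1.3]
grip_width: 0.0086
```

```bash
cat > v.py <<'E'
from h import *
import sys
k=sys.argv[1]
F=[]
for n in ['wrist','side','top','side']:
    snap(n,n[0]+k+'.png'); F.append(telemetry.get_obs()['wrist_force'][2])
print('Fz',np.round(F,2))
o=telemetry.get_obs(); print(np.round(o['tcp_pos'],4))
c,s=np.cos(np.radians(14.3)),np.sin(np.radians(14.3))
for n in ['side','wrist']:
    P,p=cloud(n); hsv=cv2.cvtColor(p,cv2.COLOR_RGB2HSV)
    m=(hsv[...,0]>80)&(hsv[...,0]<110)&(hsv[...,1]>60)&(np.hypot(P[...,0]-.584,P[...,1]-.1365)<.07)&(P[...,2]>.08)&(P[...,2]<.26)
    Q=P[m]
    if len(Q)<5: print(n,len(Q)); continue
    L=np.stack([(Q[:,0]-.584)*c+(Q[:,1]-.1365)*s,-(Q[:,0]-.584)*s+(Q[:,1]-.1365)*c,Q[:,2]],1)*1000
    print(n,len(L),np.percentile(L,[1,50,99],axis=0).round(1).tolist())
a=cv2.imread('pics/s%s.png'%k)[50:210,170:330]; b=cv2.imread('pics/w%s.png'%k)
cv2.imwrite('pics/c%s.png'%k,cv2.hconcat([cv2.resize(a,(384,384),interpolation=2),cv2.resize(b,(400,384))]))
E
python3 v.py 5; python3 g.py .588 .120 .224 14.3
```

```text
Fz [-0.61 -1.43 -0.79 -0.7 ]
[0.5908 0.1188 0.2252]
side 657 [[-30.3, -22.7, 153.8], [-3.6, -3.1, 172.8], [28.1, 18.8, 244.9]]
wrist 5918 [[-28.1, -19.0, 155.5], [0.1, 9.5, 162.8], [26.2, 22.8, 248.6]]
t 7.52 tcp [0.5908 0.1188 0.2252] zyaw 14.4 F [-0.48 -0.73 -0.7 ] w 0.0089 j [ 0.16  0.13  1.77  0.    1.24 -0.1 ]
  shift mm [-1.8  1.2 -2.4] rot [ 0.11  0.07 -0.14]
```

View pics/c5.png

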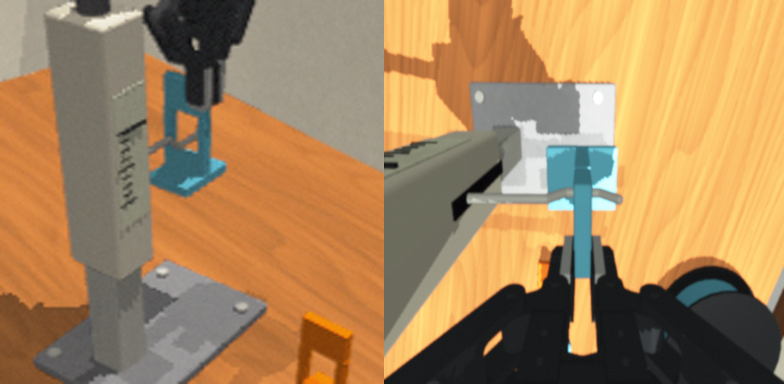

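The rod goes through the window. I lower until the spring carries the bracket: 24 mm to contact plus about 24 mm of sink.

Request:
{"method": "carry_out", "body": {
  "steps": [
    {"jaw": 0,"xyz": [-0.002,0.006,0],"rotation": [0,0,0]},
    {"jaw": 0,"xyz": [-0.002,0.014,0],"rotation": [0,0,0]},
    {"jaw": 0,"xyz": [-0.002,0.02,0],"rotation": [0,0,0]},
    {"jaw": 0,"xyz": [-0.002,0.026,0],"rotation": [0,0,0]},
    {"jaw": 0,"xyz": [-0.002,0.032,0],"rotation": [0,0,0]},
    {"jaw": 0,"xyz": [-0.002,0.038,0],"rotation": [0,0,0]},
    {"jaw": 0,"xyz": [-0.002,0.043,0],"rotation": [0,0,0]},
    {"jaw": 0,"xyz": [-0.002,0.047,0],"rotation": [0,0,0]},
    {"jaw": 0,"xyz": [-0.002,0.048,0],"rotation": [0,0,0]},
    {"jaw": 0,"xyz": [-0.002,0.048,0],"rotation": [0,0,0]}
  ]
}}

```text
t: 8.35
tcp_pos: [0.5899, 0.1207, 0.1768]
eef_rot: [0.559, -0.435, 0.432, -0.558]
wrist_force: [-0.8, -0.0, 0.0]
grip_width: 0.0087
```

```bash
python3 v.py 6; python3 g.py .588 .120 .177 14.3;python3 - <<'E'
from h import *
P,p=cloud('side')
import numpy as np
c,s=np.cos(np.radians(14.3)),np.sin(np.radians(14.3))
l=((P[...,0]-.584)*c+(P[...,1]-.1365)*s)*1000; t=(-(P[...,0]-.584)*s+(P[...,1]-.1365)*c)*1000
m=(abs(t)<8)&(l>-70)&(l<40)&(P[...,2]>.14)&(P[...,2]<.215)
for lo in range(-60,40,8):
    k=m&(l>=lo)&(l<lo+8)
    if k.sum(): print(lo,k.sum(),np.round(P[...,2][k].min()*1000),np.round(P[...,2][k].max()*1000))
E
```

```text
Fz [-0.07 -0.25 -0.08 -0.26]
[0.5904 0.1208 0.1777]
side 596 [[-30.1, -20.5, 106.3], [-3.6, -1.3, 124.7], [27.7, 21.4, 209.2]]
wrist 6357 [[-28.4, -16.8, 107.9], [-0.2, 10.6, 113.9], [36.4, 25.1, 233.5]]
t 8.55 tcp [0.5904 0.1208 0.1777] zyaw 14.4 F [-0.89 -0.08 -0.26] w 0.0086 j [ 0.16  0.17  1.82  0.    1.15 -0.09]
  shift mm [ 0.2  0.7 -2.5] rot [ 0.08  0.06 -0.13]
-60 2 176.0 179.0
-52 8 174.0 180.0
-44 9 173.0 179.0
-36 9 175.0 180.0
-28 8 171.0 179.0
-20 8 163.0 174.0
-12 15 163.0 190.0
-4 39 163.0 197.0
```

View pics/c6.png

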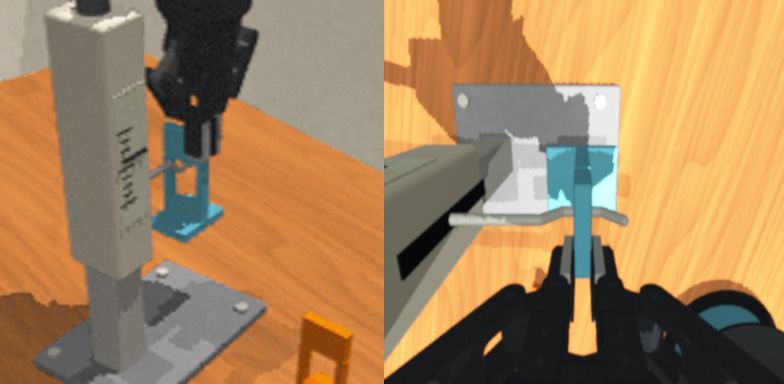

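The hook has sunk about 22 mm and wrist load is nearly zero, so the spring carries the bracket. I release in place, then back straight up.

Request:
{"method": "carry_out", "body": {
  "steps": [
    {"jaw": 0.12,"xyz": [0,0,0],"rotation": [0,0,0]},
    {"jaw": 0.2,"xyz": [0,0,0],"rotation": [0,0,0]},
    {"jaw": 0.3,"xyz": [0,0,0],"rotation": [0,0,0]},
    {"jaw": 0.4,"xyz": [0,0,0],"rotation": [0,0,0]},
    {"jaw": 0.4,"xyz": [0,0,0],"rotation": [0,0,0]},
    {"jaw": 0.4,"xyz": [0,0,0],"rotation": [0,0,0]}
  ]
}}

```text
t: 9.05
tcp_pos: [0.5904, 0.1208, 0.1777]
eef_rot: [-0.558, 0.434, -0.433, 0.559]
wrist_force: [1.2, -0.3, 0.2]
grip_width: 0.0344
```

```bash
python3 v.py 7
```

```text
Fz [-0.63 -0.05  0.13 -0.16]
[0.5903 0.1208 0.1776]
side 584 [[-29.2, -23.1, 100.2], [-3.2, -8.7, 117.6], [28.2, 20.5, 206.7]]
wrist 5564 [[-27.7, -16.5, 101.9], [0.4, 10.3, 107.8], [42.2, 25.3, 236.6]]
```

View pics/c7.png

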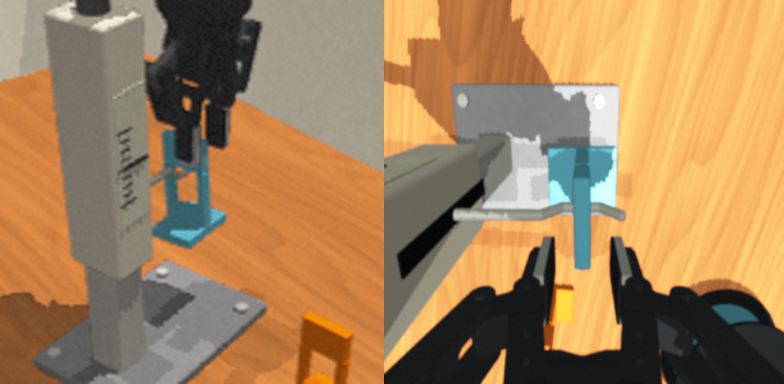

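The bracket hangs free and fingers are clear on both sides. I retreat straight up.

Request:
{"method": "carry_out", "body": {
  "steps": [
    {"jaw": 0.4,"xyz": [0,-0.01,0],"rotation": [0,0,0]},
    {"jaw": 0.4,"xyz": [0,-0.03,0],"rotation": [0,0,0]},
    {"jaw": 0.4,"xyz": [0,-0.06,0],"rotation": [0,0,0]},
    {"jaw": 0.4,"xyz": [0,-0.09,0],"rotation": [0,0,0]},
    {"jaw": 0.4,"xyz": [0,-0.12,0],"rotation": [0,0,0]},
    {"jaw": 0.4,"xyz": [0,-0.14,0],"rotation": [0,0,0]},
    {"jaw": 0.4,"xyz": [0,-0.14,0],"rotation": [0,0,0]},
    {"jaw": 0.4,"xyz": [0,-0.14,0],"rotation": [0,0,0]},
    {"jaw": 0.4,"xyz": [0,-0.14,0],"rotation": [0,0,0]},
    {"jaw": 0.4,"xyz": [0,-0.14,0],"rotation": [0,0,0]}
  ]
}}

```text
t: 10.08
tcp_pos: [0.5897, 0.1204, 0.3158]
eef_rot: [0.559, -0.435, 0.432, -0.558]
wrist_force: [-0.5, 0.3, -0.9]
grip_width: 0.0344
```

Request:
{"method": "carry_out", "body": {
  "steps": [
    {"jaw": 0.4,"xyz": [0,0,0],"rotation": [0,0,0]},
    {"jaw": 0.4,"xyz": [0,0,0],"rotation": [0,0,0]},
    {"jaw": 0.4,"xyz": [0,0,0],"rotation": [0,0,0]},
    {"jaw": 0.4,"xyz": [0,0,0],"rotation": [0,0,0]},
    {"jaw": 0.4,"xyz": [0,0,0],"rotation": [0,0,0]},
    {"jaw": 0.4,"xyz": [0,0,0],"rotation": [0,0,0]},
    {"jaw": 0.4,"xyz": [0,0,0],"rotation": [0,0,0]},
    {"jaw": 0.4,"xyz": [0,0,0],"rotation": [0,0,0]},
    {"jaw": 0.4,"xyz": [0,0,0],"rotation": [0,0,0]},
    {"jaw": 0.4,"xyz": [0,0,0],"rotation": [0,0,0]}
  ]
}}

```text
t: 10.92
tcp_pos: [0.5897, 0.1204, 0.3159]
eef_rot: [0.559, -0.435, 0.432, -0.558]
wrist_force: [-0.5, 0.1, 0.8]
grip_width: 0.0344
```

Request:
{"method": "carry_out", "body": {
  "steps": [
    {"jaw": 0.4,"xyz": [0,0,0],"rotation": [0,0,0]},
    {"jaw": 0.4,"xyz": [0,0,0],"rotation": [0,0,0]},
    {"jaw": 0.4,"xyz": [0,0,0],"rotation": [0,0,0]},
    {"jaw": 0.4,"xyz": [0,0,0],"rotation": [0,0,0]},
    {"jaw": 0.4,"xyz": [0,0,0],"rotation": [0,0,0]},
    {"jaw": 0.4,"xyz": [0,0,0],"rotation": [0,0,0]},
    {"jaw": 0.4,"xyz": [0,0,0],"rotation": [0,0,0]},
    {"jaw": 0.4,"xyz": [0,0,0],"rotation": [0,0,0]},
    {"jaw": 0.4,"xyz": [0,0,0],"rotation": [0,0,0]},
    {"jaw": 0.4,"xyz": [0,0,0],"rotation": [0,0,0]}
  ]
}}

```text
t: 11.75
tcp_pos: [0.5897, 0.1204, 0.3158]
eef_rot: [0.559, -0.435, 0.432, -0.558]
wrist_force: [-0.3, -0.6, 0.6]
grip_width: 0.0343
```

```bash
python3 v.py 8; python3 v.py 9; cmp pics/s8.png pics/s9.png; python3 -c "
from h import *
for t in ['plain_bracket','fork_bracket']: print(t,[(np.round(m['location'],3).tolist(),round(m['confidence'],2)) for m in mark_of(t,'side')])
print(telemetry.get_obs()['t'])"
```

```text
Fz [-0.6   0.22  0.05 -0.23]
[0.5897 0.1204 0.3158]
side 712 [[-28.8, -24.0, 100.3], [-3.1, -6.1, 124.1], [27.1, 20.8, 191.5]]
wrist 1161 [[-28.2, -21.0, 99.9], [-6.4, 9.9, 107.6], [24.9, 25.9, 192.2]]
Fz [-0.09 -0.02 -0.03  0.16]
[0.5897 0.1204 0.3159]
side 716 [[-29.1, -23.7, 100.3], [-3.1, -5.8, 124.7], [28.3, 20.6, 191.3]]
wrist 1154 [[-28.2, -21.1, 102.1], [-6.5, 9.9, 107.6], [23.9, 25.9, 192.2]]
pics/s8.png pics/s9.png differ: byte 46, line 3
plain_bracket [([0.607, -0.155, -0.002], 0.75)]
fork_bracket [([0.434, -0.24, -0.004], 0.82)]
12.25
```

View pics/s9.png

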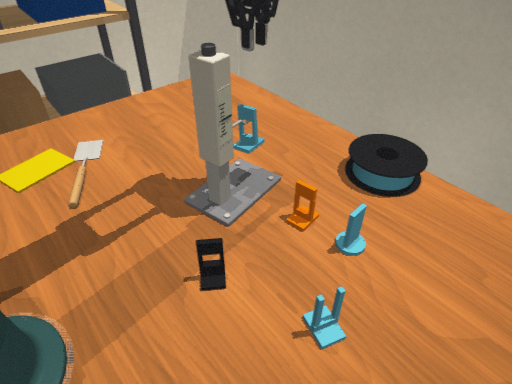

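View pics/c9.png

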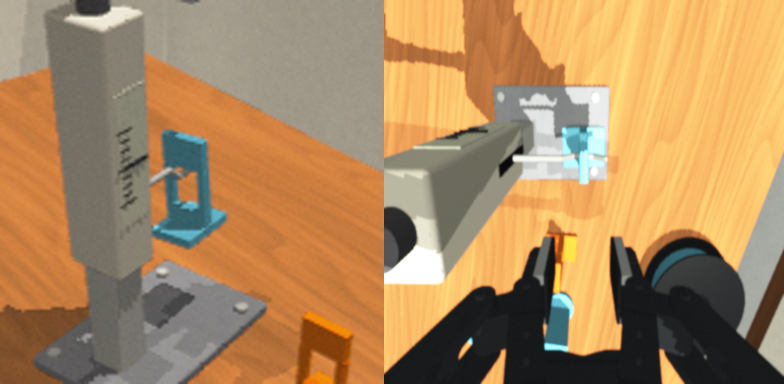

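The bracket hangs still at side (248,128), the gripper is well clear, and the bystanders are where they were.

```bash
python3 -c "
from h import *
print(bot.sign_off())"
```

```text
the job is handed in; nothing more can be done
None
```

The light-blue window bracket is hanging by its window on the scale's hook, at rest and clear of the robot. I signed the job off at about 12.3 s of the 45 s allowed.

- **How it was done:** I gripped the bar above the window, off to one side so the fingers would miss the rod. I then threaded the window over the hook tip, lowered it until the spring took the weight, let go and backed straight up.
- **Reading:** the hook sank about 28 mm, which on a 40 N/m spring is roughly 0.11 kg. It stayed well short of the 60 mm stop.
- **At rest:** two side views taken 0.2 s apart, nearly 3 s after release, agree to within 1 mm.
- **Other brackets:** the plain and fork brackets measured where they were at the start, within about 3 mm. The black and orange look-alikes were not touched.
- **Failed or disagreeing checks:**
  - My first wrist-camera measurement was about 9 mm off because the arm was still moving; I retook it once the arm had nearly stopped.
  - The wrist and side cameras differed by 2–4 mm on the bracket's sideways position, well inside the clearance in the window.
  - Wrist force was too noisy to use as an independent weight; it read roughly 1 N.

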